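Free the child-safety latch and open the small cupboard

ROBOT

A 6-joint arm with a two-finger parallel gripper is mounted at the origin on a cart in front of the work surface, level with it; the furniture and walls round the work are solid. World frame = base frame: x ahead of the robot, y to its left, z up, the work surface at z = 0. Lengths are in m, angles in degrees, forces in N, time in s.
With the tool pointing down it reaches from about 0.25 to 0.8 m from the base axis. Payload 8.5 kg.
Tool frame: the origin (TCP) lies at the very end of the fingers, on their centre line; the grasp point (between the pads) lies 19 mm behind it; z points along the fingers, y is the line along which they close (so a half turn about z gives the same grasp; the last joint's range is limited). The gripper opens to 85 mm and grips with 20 to 120 N. Pads are 22 mm wide; open, the fingers measure 114 mm over their backs; the gripper's body (76 mm by 85 mm) begins 54 mm behind the grasp point. The pads swing forward as they close: fully open they stand 13 mm farther back than shut.
Start: joints at [-72.995, 13.648, -0.773, 75.585, 0, 90], TCP at [0.154, -0.502, 0.231] pointing down, gripper open.
Joint ranges: [-152.45, 152.45], [-59.26, 108.67], [-65.41, 83.53], [-104.44, 129.93], [-82.83, 76.93], [-180, 180]. Speed limits (degrees/s): [127.2, 127.2, 159.86, 180, 180, 180].

INTERFACE

Orientations are given as a 3x3 rotation matrix whose columns are the frame's x, y, z axes.
In Python, from workcell import r gives the robot as it stands. The module is installed in compiled form; this text tells all that it offers.
- The arm moves only by the tool apply_moves, never from a script. Its argument "deltas" is a list of rows, each a list of 3 entries, a list of its own where there are three numbers: the finger opening in mm, from 0 to 85.4, then the shift along the world's x, y, z in mm, then the turn about the world's z in rad. In form: [[claw, [dx, dy, dz], roll], ...]. A call has 1 to 20 rows; each row is the pose to reach, as a shift and turn from the pose commanded when the call began; what a row does not reach only later rows make up. A row lasts 1/12 s, in which the tool goes at most 41.7 mm and 7.16 degrees, less where a joint would pass 70% of its speed; a pose out of reach is approached as far as the arm can. A call with a gripper value outside its range is refused whole. The fingers move at their own pace and stop on an object; "grip_force" is the grip in N (left out, the last holds). Time passes only in rows, so rows that repeat a pose let the fingers close. It gives the time, the measured TCP pose, the force, the opening and the grip force at its end, in the units of the state.
- r.get_obs(): the state, without advancing time (a new reading comes with each control period).
- r.camera(name): name is "scene" or "top" or "wrist"; returns (picture, depth): 420x560x3 uint8, blue, green, red; 420x560 float32, m along the optical axis (not along the pixel's ray), 0 where there is no reading.
- r.camera_params(name): a dict with "intrinsics" (3x3 intrinsics, pixels), "k1" (the pictures are not rectified: a ray, as slopes to the right and down, at radius r is drawn at 1 + k1 r^2 times it, then the intrinsics apply), "extrinsics" (4x4, takes a point from world to camera coordinates); the wrist camera has in their place "hand_eye" (4x4, takes a point from camera to tool coordinates, whose origin is the TCP and whose axes are the flange's). Camera axes: x right, y up, looking along -z (the intrinsics and any distortion apply to the point x, -y, -z); pixel columns grow to the right and rows downward; lengths in m; the calibration is good to about 2 mm. A picture is of the moment at which its call begins: read the wrist's pose just before it. camera_params takes no time and is no camera call.
- r.hand_in(): hands the job in; it is judged then, once.
The state is a dict: "time_s": time; "joints": joint angles; "dq": joint speeds; "joint_torque": joint torques, N m; "tool_pos": TCP position; "ee_rot": TCP orientation; "wrist_force": force on the tool from outside, world axes, zero at the start; "ft_torque": the same for the moment, N m; "finger_gap": finger opening in m; "gripper_force": force on a finger pad.
Only numpy, scipy, OpenCV 4.12 (cv2) and the standard library are available. Lean on these libraries where they do the work, as an engineer would, in place of code of your own. Each camera call takes 0.05 s, during which the arm holds its last target. There are 200 camera calls.

TASK

The door of the small wooden cupboard on the worktop has been drawn ajar and now hangs on its white child-safety latch. Reach down through the gap behind the top of the door, press the sprung hook down gently until it clears its catch, and swing the door wide open (well past 60 degrees). Never push or pull anywhere on the cupboard with more than 25 N, and leave the mug, the tin and the garlic standing where they are.

Things in the scene. Friction and masses are not known exactly. Their poses are not given: they have to be found in the camera images.
- cupboard: Small fixed wooden cupboard, 210 mm wide (y), 150 deep (x), 150 high, plus door. Origin on the worktop under the middle of the carcass's front edge; x points into the cupboard, y to its left seen from the robot, z up. Its 8 mm top panel has its upper face at z=150 mm and ends at the front plane x=0. Two small jars are fixed inside, 70 mm or more behind the front.
- hinge (a point): On the door's upright hinge line, level with the cupboard's top: x=0, y=+100, z=150 mm in the cupboard's frame. The point at distance r from the hinge along the door and d behind its inner face lies, at door angle a, at x = d*cos(a) - r*sin(a), y = 0.100 - r*cos(a) - d*sin(a) (m) in the cupboard's frame.
- door (a joint): Door angle (rad): 0 shut, grows as it opens towards the robot, stop at 1.75. Starts at 0.25 to 0.29; with the hook up it catches at about 0.30. The pressed hook is past the catch from 0.40 on and may then be let up. Door 12 mm thick, 205 mm wide from the hinge towards -y, top edge 148 mm above the worktop, knob in front. Hinge friction about 0.12 N m, no spring: it stays where left.
- latch (a point): Moves with the door: the point level with the cupboard's top straight above the middle of the latch's white press cap (r=170, d=19 mm). The cap, 26 mm (d 6 to 32) by 40 mm (r 150 to 190), is reached from above between the door's inner face and the top panel's front edge (gap 42 to 49 mm at the start). Its top lies 10 to 28 mm below this point, differently each time, unmeasured: find it by touch.
- catch (a point): Middle of the lower edge of the fixed white catch, 22 mm below the cupboard's top, 0 to 6 mm behind its front plane. The sprung hook slides straight down with the cap; its tooth stands behind the catch, 50 mm behind the door at r=133 to 147. Press force: 3 N at first touch, 8.2 N where it comes free (10.5 mm down), 9 N just before its firm stop (12 mm down). It springs up when let go.
- bare (a point): Moves with the door: point on its inner face 100 mm from the hinge (r=100, d=0), at its top edge. The inner face is bare for r under 125 mm, a place to push it from inside once it is free. Farther out the latch's guide stands 16 mm off the door, 60 mm and more below the cupboard's top.
- mug: Dark stoneware mug, 82x117x104 mm, loose, to the right of the cupboard; origin under its middle. Not to be moved.
- tin: Food tin, 75 mm across and 58 mm high, loose, to the left of the cupboard; origin under its middle. Not to be moved.
- garlic: Garlic bulb, 50 mm, loose on the worktop towards the sink, well left of the cupboard; origin under its middle. Not to be moved.

How it is judged:
By the outcome, as a careful person would: the job done as asked, in the order asked, and still so for the second after the job is handed in, with the robot touching nothing.
It also fails if it takes over 53 s, if anything falls off the work surface, if the arm or the gripper's body presses on something with over 40 N, if the wrist force passes 120 N, or if a joint passes its speed limit or range.

## Working session

There is one attempt and no reset: what is moved stays moved. The work goes in short steps, Python scripts to look and compute and a tool call to move; the robot and the scene stay as the last step left them, time stands still between calls to the robot, and variables do not carry over. Pictures are saved under pics/ and viewed, at most 10 in all, crops included, and the job is handed in when it is done.

Besides the shell and the picture viewer there is one more tool, called after "Call:" by a JSON object that holds its "op" and its "data", one argument or row to a line. apply_moves: Moves the arm, as the interface text tells. Its arguments: {"type":"object","properties":{"deltas":{"type":"array"},"grip_force":{"type":"number"}},"required":["deltas"]}

```bash
mkdir -p pics; cat > h.py <<'E'
import numpy as np, cv2
from workcell import r
def P(name,obs=None):
    p=r.camera_params(name);K=np.array(p["intrinsics"]);k1=p["k1"]
    if name=="wrist":
        T=np.eye(4);T[:3,:3]=np.array(obs["ee_rot"]);T[:3,3]=obs["tool_pos"]
        c2w=T@np.array(p["hand_eye"])
    else: c2w=np.linalg.inv(np.array(p["extrinsics"]))
    return K,k1,c2w
def pt(u,v,dep,cam):
    K,k1,M=cam
    s=cv2.undistortPoints(np.array([[[u,v]]],float),K,np.array([k1,0,0,0.]))[0,0]
    return (M@np.array([s[0]*dep,-s[1]*dep,-dep,1]))[:3]
def onz(u,v,z,cam):
    a=pt(u,v,0.,cam);b=pt(u,v,1.,cam);t=(z-a[2])/(b[2]-a[2]);return a+t*(b-a)
E
cat > a.py <<'E'
from h import *
for n in("scene","top"):
    o=r.get_obs();im,d=r.camera(n);cv2.imwrite(f"pics/{n}0.png",im);np.save(f"{n}0.npy",d)
o=r.get_obs();print(o);print(r.camera_params("top"))
E
python3 a.py
```

```text
{'time_s': 0.1, 'joints': array([-7.29968391e+01,  1.36788745e+01, -8.11060750e-01,  7.55835720e+01,
        1.49963558e-03,  8.99982895e+01]), 'dq': array([ 0.05181121, -0.01825316,  0.1200524 ,  0.02714878, -0.01146666,
        0.09913974]), 'joint_torque': array([ 2.61874789e-06, -5.39719176e+01,  3.47000742e+01,  1.34287134e-02,
       -3.75766729e-05, -3.63352484e-06]), 'tool_pos': array([ 0.15342581, -0.50170676,  0.23073664]), 'ee_rot': array([[ 9.56279904e-01,  2.92452770e-01, -3.50134701e-04],
       [ 2.92452978e-01, -9.56279108e-01,  1.23451851e-03],
       [ 2.62118582e-05, -1.28294318e-03, -9.99999177e-01]]), 'wrist_force': array([ 0.53336806,  0.36813689, -0.21287631]), 'ft_torque': array([0.02936107, 0.06457572, 0.02635753]), 'gripper_force': 0.0, 'finger_gap': 0.08554403765431907}
{'intrinsics': array([[447.81791827,   0.        , 270.57485749],
       [  0.        , 447.81791827, 206.04488977],
       [  0.        ,   0.        ,   1.        ]]), 'k1': 0.00023762157569343266, 'extrinsics': array([[-0.01290306, -0.9998687 , -0.00980239,  0.04704774],
       [ 0.98245036, -0.01450137,  0.18595969, -0.51377151],
       [-0.18607742, -0.00723091,  0.98250848, -0.95270108],
       [ 0.        ,  0.        ,  0.        ,  1.        ]])}
```

View pics/scene0.png

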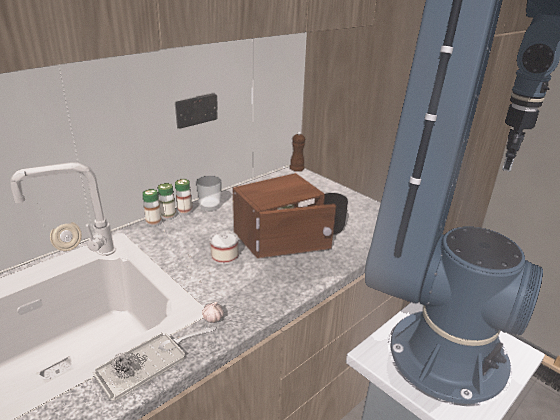

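View pics/top0.png

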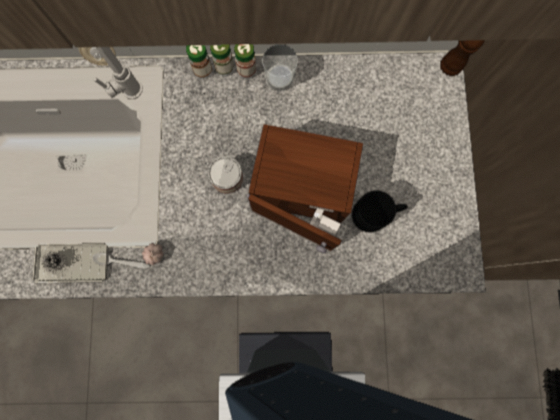

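The scene picture shows the cupboard with its door ajar towards the robot, the tin on its left and the mug behind its right side. In the top view the cupboard's top panel spans about (252..362, 128..215), the door runs from (252,200) to (338,245), and the white latch is at (325,220). The mug is at (375,210), the tin at (226,175) and the garlic at (151,254).

```bash
python3 -c "
import cv2
im=cv2.imread('pics/top0.png')[120:260,235:420]
cv2.imwrite('pics/crop0.png',cv2.resize(im,None,fx=4,fy=4,interpolation=cv2.INTER_CUBIC))"
```

```text
(no output)
```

View pics/crop0.png

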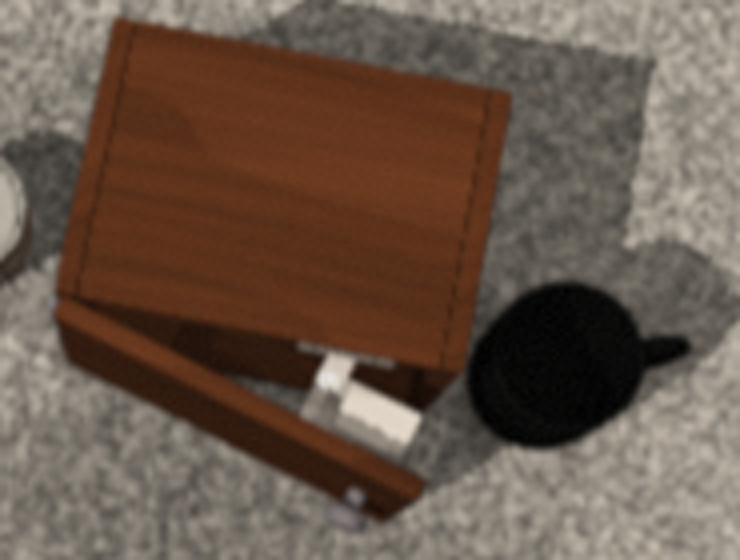

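The crop shows the top panel corners at crop (113,20), (510,93), (465,370) and (60,295). The door's inner top edge runs (75,300) to (422,487). The cap spans about (355,380), (420,410), (405,450), (340,412), and the hook arm is at (333,370).

```bash
cat > b.py <<'E'
from h import *
cam=P("top");d=np.load("top0.npy")
f=lambda u,v:((u+.5)/4-.5+235,(v+.5)/4-.5+120)
C={k:onz(*f(*p),.15,cam) for k,p in dict(BL=(113,20),BR=(510,93),FR=(465,370),FL=(60,295)).items()}
for k,v in C.items():print(k,v.round(4))
# fit rigid: cup frame corners
src=np.array([[.15,.105],[.15,-.105],[0,-.105],[0,.105]]);dst=np.array([C[k][:2] for k in("BL","BR","FR","FL")])
a=src-src.mean(0);b=dst-dst.mean(0)
U,S,Vt=np.linalg.svd(a.T@b);R=(U@Vt).T;t=dst.mean(0)-R@src.mean(0)
print("yaw",np.arctan2(R[1,0],R[0,0]),"org",t,"res",(dst-(src@R.T+t)).round(4).tolist())
np.savez("cup.npz",R=R,t=t)
for n,p in dict(dIn0=(75,300),dInEnd=(422,487)).items():
    w=onz(*f(*p),.148,cam);c=R.T@(w[:2]-t);print(n,w.round(4),"cup",c.round(4))
    if n=="dInEnd": print("ang",np.arctan2(-c[0],.1-c[1]),"r",np.hypot(c[0],.1-c[1]))
for p in [(380,415),(395,425),(370,400),(350,395)]:
    u,v=f(*p);D=d[int(round(v)),int(round(u))];w=pt(u,v,D,cam);print("cap",w.round(4),R.T@(w[:2]-t))
def pose(a,rr,dd):
    return R@np.array([dd*np.cos(a)-rr*np.sin(a),.1-rr*np.cos(a)-dd*np.sin(a)])+t
for a in(.25,.27,.29,.4,.5):print(a,pose(a,.17,.019).round(4))
u,v=375,210
for n,(u,v) in dict(mug=(375,210),tin=(226,175)).items():
    D=d[v,u];print(n,pt(u,v,D,cam).round(3))
m=d>0
yy,xx=np.mgrid[:420,:560]
print("panel z",np.median([pt(u,v,d[v,u],cam)[2] for u in range(275,340,8) for v in range(145,185,8)]))
E
python3 b.py
```

```text
BL [0.6674 0.053  0.15  ]
BR [ 0.6245 -0.1507  0.15  ]
FR [ 0.4804 -0.1209  0.15  ]
FL [0.5218 0.0811 0.15  ]
yaw -0.20226918512567946 org [ 0.50005242 -0.0193137 ] res [[-0.0007, -0.0005], [-0.0014, 0.0016], [0.0015, 0.0013], [0.0006, -0.0024]]
dIn0 [0.5195 0.0736 0.148 ] cup [0.0004 0.095 ]
dInEnd [ 0.4224 -0.0973  0.148 ] cup [-0.0604 -0.092 ]
ang 0.30462747361219883 r 0.20130334831181318
cap [ 0.4616 -0.0804  0.1282] [-0.02541389 -0.06761251]
cap [ 0.4568 -0.0883  0.1247] [-0.0284889  -0.07629389]
cap [ 0.4694 -0.0756  0.1283] [-0.01876104 -0.06132887]
cap [ 0.4726 -0.0659  0.1251] [-0.01755581 -0.0511238 ]
0.25 [ 0.4629 -0.0826]
0.27 [ 0.4597 -0.0814]
0.29 [ 0.4565 -0.0801]
0.4 [ 0.4395 -0.0722]
0.5 [ 0.4248 -0.0634]
mug [ 0.51  -0.202  0.005]
tin [0.585 0.139 0.057]
panel z 0.1517799050805111
```

Call:
{"op": "apply_moves", "data": {
  "deltas": [
    [0,[20,40,0],0.12],
    [0,[42,80,0],0.24],
    [0,[64,115,0],0.36],
    [0,[86,150,0],0.48],
    [0,[108,184,0],0.6],
    [0,[132,217,0],0.72],
    [0,[156,249,0],0.84],
    [0,[180,280,0],0.96],
    [0,[204,310,0],1.08],
    [0,[228,340,0],1.2],
    [0,[250,365,0],1.32],
    [0,[268,385,0],1.44],
    [0,[284,400,0],1.56],
    [0,[296,412,0],1.68],
    [0,[304,421,0],1.8],
    [0,[304,421,0],1.92],
    [0,[304,421,0],2.04],
    [0,[304,421,0],2.16],
    [0,[304,421,0],2.28],
    [0,[304,421,0],2.36]
  ]
}}

```text
time_s: 1.77
tool_pos: [0.4573, -0.0809, 0.231]
ee_rot: [[-0.888, 0.46, -0.001], [0.46, 0.888, 0.0], [0.001, -0.0, -1.0]]
wrist_force: [-0.1, 0.2, -0.5]
finger_gap: 0.0004
gripper_force: 0.0
```

```bash
cat > c.py <<'E'
from h import *
o=r.get_obs();im,d=r.camera("wrist");cv2.imwrite("pics/w1.png",im);np.save("w1.npy",d)
np.savez("w1o.npz",ee_rot=o["ee_rot"],tool_pos=o["tool_pos"])
print({k:np.round(o[k],3) for k in("time_s","joints","tool_pos","wrist_force","finger_gap")},o["ee_rot"].round(3))
E
python3 c.py
```

```text
{'time_s': np.float64(1.767), 'joints': array([-1.0025e+01,  7.7480e+00, -8.3320e+00,  7.3964e+01, -6.0000e-03,
        1.7369e+01]), 'tool_pos': array([ 0.457, -0.081,  0.231]), 'wrist_force': array([-0.094,  0.218, -0.529]), 'finger_gap': np.float64(0.0)} [[-0.888  0.46  -0.001]
 [ 0.46   0.888  0.   ]
 [ 0.001 -0.    -1.   ]]
```

View pics/w1.png

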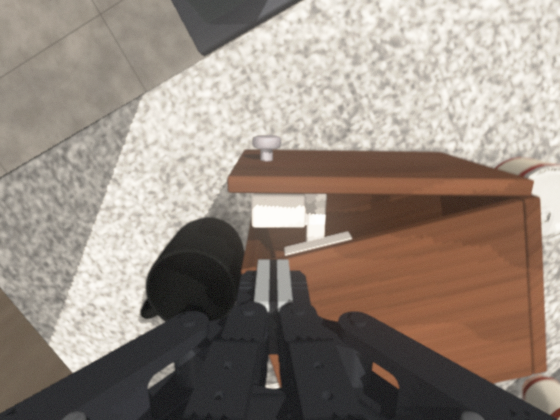

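The wrist view shows the door's inner top edge from (230,192) to (530,193), level in the picture. The cap spans about (253..305, 195..227), the hook arm is at (317,225), and the fingertips are at (273,262).

```bash
cat > e.py <<'E'
from h import *
o=np.load("w1o.npz");cam=P("wrist",o);d=np.load("w1.npy");z=np.load("cup.npz");R,t=z["R"],z["t"]
cup=lambda w:(R.T@(w[:2]-t)).round(4)
A=onz(230,192,.148,cam);B=onz(530,193,.148,cam);print("door end/hinge",A,B,"len",np.linalg.norm(A-B),cup(A),cup(B))
v=(A-B)[:2];print("door dir deg",np.degrees(np.arctan2(v[1],v[0])),"a from yaw",-np.pi/2-np.arctan2(v[1],v[0])+np.arctan2(R[1,0],R[0,0]))
e=v/np.linalg.norm(v)
for p in [(253,217),(305,217),(279,222),(279,215),(279,205),(279,198)]:
    D=np.median(d[p[1]-1:p[1]+2,p[0]-1:p[0]+2]);w=pt(*p,D,cam);print(p,w.round(4),"from door end along",((w-A)[:2]@e).round(4),"behind",((w-A)[0]*-e[1]+(w-A)[1]*e[0]).round(4))
for p in [(272,262),(540,198),(543,375)]:
    w=onz(*p,.15,cam);print(p,w.round(4),cup(w))
print("dz panel",pt(420,260,d[260,420],cam),"doortop",pt(380,187,d[187,380],cam))
E
python3 e.py
```

```text
door end/hinge [ 0.42731743 -0.09611376  0.148     ] [0.52032412 0.08156032 0.148     ] len 0.2005450644009417 [-0.0558 -0.0898] [-0.0004  0.1029]
door dir deg -117.63061884216123 a from yaw 0.2799760880336173
(253, 217) [ 0.4557 -0.0954  0.1262] from door end along -0.0138 behind 0.0248
(305, 217) [ 0.4774 -0.0617  0.115 ] from door end along -0.0537 behind 0.0284
(279, 222) [ 0.468  -0.0799  0.1265] from door end along -0.0332 behind 0.0286
(279, 215) [ 0.4633 -0.0775  0.1261] from door end along -0.0332 behind 0.0232
(279, 205) [ 0.4563 -0.0739  0.1263] from door end along -0.0331 behind 0.0153
(279, 198) [ 0.4516 -0.0715  0.1261] from door end along -0.0331 behind 0.0101
(272, 262) [ 0.4848 -0.0945  0.15  ] [ 0.0002 -0.0767]
(540, 198) [0.5257 0.0855 0.15  ] [0.004  0.1078]
(543, 375) [0.6714 0.0506 0.15  ] [0.1538 0.1029]
dz panel [ 0.53127597 -0.00148187  0.15025423] doortop [ 0.47022729 -0.00611713  0.14790131]
```

Call:
{"op": "apply_moves", "data": {
  "deltas": [
    [0,[1,2,-12],0],
    [0,[1,2,-24],0],
    [0,[1,2,-36],0],
    [0,[1,2,-48],0],
    [0,[1,2,-60],0],
    [0,[1,2,-70],0],
    [0,[1,2,-80],0],
    [0,[1,2,-88],0],
    [0,[1,2,-94],0],
    [0,[1,2,-98],0],
    [0,[1,2,-100],0],
    [0,[1,2,-100],0]
  ]
}}

```text
time_s: 2.82
tool_pos: [0.4584, -0.079, 0.1311]
ee_rot: [[-0.885, 0.466, -0.0], [0.466, 0.885, -0.0], [0.0, -0.0, -1.0]]
wrist_force: [1.2, -0.7, 0.4]
finger_gap: -0.0007
gripper_force: 0.0
```

Call:
{"op": "apply_moves", "data": {
  "deltas": [
    [0,[0,0,-1],0],
    [0,[0,0,-2],0],
    [0,[0,0,-3],0],
    [0,[0,0,-3],0],
    [0,[0,0,-3],0]
  ]
}}

```text
time_s: 3.23
tool_pos: [0.4586, -0.079, 0.1284]
ee_rot: [[-0.885, 0.466, 0.0], [0.466, 0.885, -0.0], [-0.0, -0.0, -1.0]]
wrist_force: [-0.3, 0.7, -0.7]
finger_gap: -0.0002
gripper_force: 0.0
```

Call:
{"op": "apply_moves", "data": {
  "deltas": [
    [0,[0,0,-0.7],0],
    [0,[0,0,-1.4],0],
    [0,[0,0,-2],0],
    [0,[0,0,-2],0],
    [0,[0,0,-2],0]
  ]
}}

```text
time_s: 3.65
tool_pos: [0.4586, -0.0791, 0.1264]
ee_rot: [[-0.885, 0.466, 0.0], [0.466, 0.885, -0.0], [-0.0, -0.0, -1.0]]
wrist_force: [0.2, -0.6, 2.6]
finger_gap: -0.0001
gripper_force: 1.3
```

Call:
{"op": "apply_moves", "data": {
  "deltas": [
    [0,[0,0,-0.7],0],
    [0,[0,0,-1.4],0],
    [0,[0,0,-2],0],
    [0,[0,0,-2],0],
    [0,[0,0,-2],0]
  ]
}}

```text
time_s: 4.07
tool_pos: [0.4586, -0.0791, 0.1243]
ee_rot: [[-0.885, 0.466, 0.0], [0.466, 0.885, -0.0], [-0.0, -0.0, -1.0]]
wrist_force: [-0.3, -1.8, 3.6]
finger_gap: 0.0
gripper_force: 1.8
```

Call:
{"op": "apply_moves", "data": {
  "deltas": [
    [0,[0,0,-1],0],
    [0,[0,0,-2],0],
    [0,[0,0,-3],0],
    [0,[0,0,-4],0],
    [0,[0,0,-5],0],
    [0,[0,0,-6],0],
    [0,[0,0,-7],0],
    [0,[0,0,-7],0],
    [0,[0,0,-7],0]
  ]
}}

```text
time_s: 4.82
tool_pos: [0.4586, -0.0792, 0.1174]
ee_rot: [[-0.885, 0.466, 0.0], [0.466, 0.885, -0.0], [-0.0, -0.0, -1.0]]
wrist_force: [-1.0, -1.6, 7.3]
finger_gap: 0.0001
gripper_force: 3.5
```

Call:
{"op": "apply_moves", "data": {
  "deltas": [
    [0,[0,0,-0.6],0],
    [0,[0,0,-1.2],0],
    [0,[0,0,-1.2],0],
    [0,[0,0,-1.2],0]
  ]
}}

```text
time_s: 5.15
tool_pos: [0.4587, -0.0792, 0.1163]
ee_rot: [[-0.885, 0.466, 0.0], [0.466, 0.885, -0.001], [-0.001, -0.0, -1.0]]
wrist_force: [-1.5, -1.5, 7.7]
finger_gap: -0.0002
gripper_force: 3.8
```

Call:
{"op": "apply_moves", "data": {
  "deltas": [
    [0,[0,0,-0.5],0],
    [0,[0,0,-1],0],
    [0,[0,0,-1.3],0],
    [0,[0,0,-1.3],0],
    [0,[0,0,-1.3],0]
  ]
}}

```text
time_s: 5.57
tool_pos: [0.4587, -0.0792, 0.115]
ee_rot: [[-0.885, 0.466, 0.0], [0.466, 0.885, -0.001], [-0.001, -0.0, -1.0]]
wrist_force: [-0.6, -2.6, 9.4]
finger_gap: 0.0003
gripper_force: 4.1
```

```bash
cat > g.py <<'E'
from h import *
z=np.load("cup.npz");R,t=z["R"],z["t"];o=r.get_obs();p=o["tool_pos"]
a0=.28
# hinge from the tool's r,d taken at a0
F=lambda a,rr,dd:R@np.array([dd*np.cos(a)-rr*np.sin(a),.1-rr*np.cos(a)-dd*np.sin(a)])+t
c=R.T@(p[:2]-t);u=np.array([-np.sin(a0),-np.cos(a0)]);n=np.array([np.cos(a0),-np.sin(a0)])
rr,dd=(c-[0,.1])@u,(c-[0,.1])@n;print("r,d",rr,dd)
print(o["wrist_force"].round(2),p.round(4))
print("to d=12 at a0",(1000*(F(a0,rr,.012)-p[:2])).round(1))
for a in np.r_[.28:.62:.02]:print(round(a,2),(1000*(F(a,rr,.011)-p[:2])).round(1),round(-(a-a0),2))
E
python3 g.py
```

```text
r,d 0.16835352995094122 0.01879956232703225
[-0.56 -2.6   9.37] [ 0.4587 -0.0792  0.115 ]
to d=12 at a0 [-6.   3.2]
0.28 [-6.9  3.6] -0.0
0.3 [-10.   5.] -0.02
0.32 [-13.    6.5] -0.04
0.34 [-16.   8.] -0.06
0.36 [-19.    9.6] -0.08
0.38 [-22.   11.2] -0.1
0.4 [-24.9  12.9] -0.12
0.42 [-27.8  14.7] -0.14
0.44 [-30.6  16.5] -0.16
0.46 [-33.4  18.3] -0.18
0.48 [-36.2  20.3] -0.2
0.5 [-38.9  22.2] -0.22
0.52 [-41.6  24.3] -0.24
0.54 [-44.3  26.4] -0.26
0.56 [-46.9  28.5] -0.28
0.58 [-49.4  30.7] -0.3
0.6 [-52.   32.9] -0.32
```

Call:
{"op": "apply_moves", "data": {
  "deltas": [
    [0,[-2,1,0],0],
    [0,[-4,2,0],0],
    [0,[-6,3.2,0],0],
    [0,[-8,4.1,0],0],
    [0,[-10,5,0],-0.02],
    [0,[-10,5,0],-0.02]
  ]
}}

```text
time_s: 6.07
tool_pos: [0.4487, -0.0742, 0.1152]
ee_rot: [[-0.875, 0.485, 0.001], [0.485, 0.875, -0.001], [-0.001, -0.0, -1.0]]
wrist_force: [-1.6, -1.5, 8.1]
finger_gap: -0.0001
gripper_force: 4.0
```

Call:
{"op": "apply_moves", "data": {
  "deltas": [
    [0,[-1.5,0.8,0],-0.01],
    [0,[-3,1.5,0],-0.02],
    [0,[-4.5,2.2,0],-0.03],
    [0,[-6,3,0],-0.04],
    [0,[-6,3,0],-0.04]
  ]
}}

```text
time_s: 6.48
tool_pos: [0.4427, -0.0712, 0.1152]
ee_rot: [[-0.855, 0.519, 0.001], [0.519, 0.855, -0.001], [-0.001, -0.0, -1.0]]
wrist_force: [-2.0, -1.8, 8.8]
finger_gap: 0.0002
gripper_force: 4.0
```

Call:
{"op": "apply_moves", "data": {
  "deltas": [
    [0,[-3,1.6,0],-0.02],
    [0,[-6,3.2,0],-0.04],
    [0,[-8.9,4.9,0],-0.06],
    [0,[-11.8,6.7,0],-0.08],
    [0,[-14.6,8.5,0],-0.1],
    [0,[-17.4,10.3,0],-0.12],
    [0,[-20.2,12.3,0],-0.14],
    [0,[-22.9,14.2,0],-0.16],
    [0,[-25.6,16.3,0],-0.18],
    [0,[-28.3,18.4,0],-0.2],
    [0,[-30.9,20.5,0],-0.22],
    [0,[-33.4,22.7,0],-0.24],
    [0,[-33.4,22.7,0],-0.24]
  ]
}}

```text
time_s: 7.57
tool_pos: [0.4093, -0.0479, 0.1152]
ee_rot: [[-0.707, 0.707, 0.001], [0.707, 0.707, 0.0], [-0.001, 0.001, -1.0]]
wrist_force: [-0.1, 0.0, 7.8]
finger_gap: -0.0001
gripper_force: 4.0
```

```bash
sed 's/w1/w2/g' c.py > c2.py; python3 c2.py
```

```text
{'time_s': np.float64(7.567), 'joints': array([-6.6990e+00,  7.0360e+00, -2.7228e+01,  5.5672e+01,  2.7000e-02,
        3.8322e+01]), 'tool_pos': array([ 0.409, -0.048,  0.115]), 'wrist_force': array([-0.124,  0.025,  7.766]), 'finger_gap': np.float64(-0.0)} [[-0.707  0.707  0.001]
 [ 0.707  0.707  0.   ]
 [-0.001  0.001 -1.   ]]
```

View pics/w2.png

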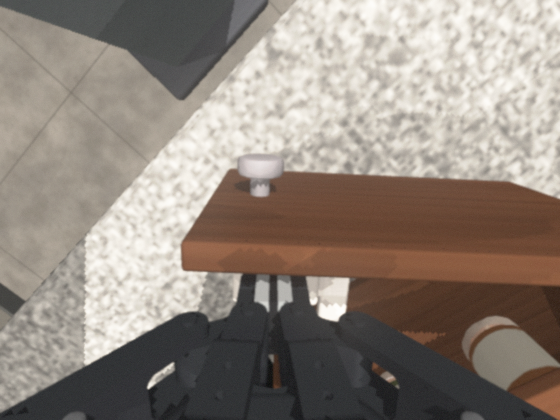

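The door has come along. Its inner top edge runs (185,268) to (560,280) in this picture, the cap is under the fingers at (275,285), and the hook arm is at (330,295), clear of the catch.

```bash
cat > i.py <<'E'
from h import *
o=np.load("w2o.npz");cam=P("wrist",o);z=np.load("cup.npz");R,t=z["R"],z["t"];p=o["tool_pos"]
A=onz(185,268,.148,cam);B=onz(555,280,.148,cam);v=(A-B)[:2]
print("a slope",-np.pi/2-np.arctan2(v[1],v[0])+np.arctan2(R[1,0],R[0,0]))
H=R@[0,.1]+t;v=A[:2]-H;a=-np.pi/2-np.arctan2(v[1],v[0])+np.arctan2(R[1,0],R[0,0]);print("a end",a,"len",np.hypot(*v))
for a in(.58,a):
    c=R.T@(p[:2]-t)-[0,.1];print("tool r,d",c@[-np.sin(a),-np.cos(a)],c@[np.cos(a),-np.sin(a)])
F=lambda a,rr,dd:R@np.array([dd*np.cos(a)-rr*np.sin(a),.1-rr*np.cos(a)-dd*np.sin(a)])+t
for a in np.r_[.58:1.57:.04]:print(round(a,2),(1000*(F(a,.168,.011)-F(.58,.168,.011))).round(1),round(-(a-.58),2),F(a,.168,.011).round(3))
E
python3 i.py
```

```text
a slope 0.6218129315995755
a end 0.6407522678058455 len 0.19769434653262233
tool r,d 0.16788977259831167 0.010628220724875542
tool r,d 0.16693474950365952 0.020802024589926887
0.58 [0. 0.] -0.0 [ 0.41  -0.048]
0.62 [-5.   4.5] -0.04 [ 0.405 -0.044]
0.66 [-9.8  9.2] -0.08 [ 0.4   -0.039]
0.7 [-14.4  14.2] -0.12 [ 0.395 -0.034]
0.74 [-18.8  19.2] -0.16 [ 0.391 -0.029]
0.78 [-23.   24.5] -0.2 [ 0.387 -0.024]
0.82 [-27.   29.9] -0.24 [ 0.383 -0.018]
0.86 [-30.8  35.5] -0.28 [ 0.379 -0.013]
0.9 [-34.3  41.2] -0.32 [ 0.375 -0.007]
0.94 [-37.6  47.1] -0.36 [ 0.372 -0.001]
0.98 [-40.7  53.1] -0.4 [0.369 0.005]
1.02 [-43.5  59.2] -0.44 [0.366 0.011]
1.06 [-46.1  65.4] -0.48 [0.363 0.017]
1.1 [-48.4  71.7] -0.52 [0.361 0.023]
1.14 [-50.5  78.1] -0.56 [0.359 0.03 ]
1.18 [-52.3  84.6] -0.6 [0.357 0.036]
1.22 [-53.9  91.2] -0.64 [0.356 0.043]
1.26 [-55.2  97.8] -0.68 [0.354 0.05 ]
1.3 [-56.2 104.4] -0.72 [0.353 0.056]
1.34 [-57.  111.1] -0.76 [0.353 0.063]
1.38 [-57.5 117.8] -0.8 [0.352 0.07 ]
1.42 [-57.7 124.6] -0.84 [0.352 0.076]
1.46 [-57.7 131.3] -0.88 [0.352 0.083]
1.5 [-57.4 138. ] -0.92 [0.352 0.09 ]
1.54 [-56.8 144.7] -0.96 [0.353 0.096]
```

Call:
{"op": "apply_moves", "data": {
  "deltas": [
    [0,[0,0,4],0],
    [0,[0,0,8],0],
    [0,[0,0,12],0],
    [0,[0,0,14],0],
    [0,[-2.5,2.2,14],-0.02],
    [0,[-5,4.5,14],-0.04],
    [0,[-7.4,6.8,14],-0.06],
    [0,[-9.8,9.2,14],-0.08],
    [0,[-12.1,11.7,14],-0.1],
    [0,[-14.4,14.2,14],-0.12],
    [0,[-16.6,16.7,14],-0.14],
    [0,[-18.8,19.2,14],-0.16],
    [0,[-23,24.5,14],-0.2],
    [0,[-27,29.9,14],-0.24],
    [0,[-30.8,35.5,14],-0.28],
    [0,[-34.3,41.2,14],-0.32],
    [0,[-37.6,47.1,14],-0.36],
    [0,[-40.7,53.1,14],-0.4],
    [0,[-40.7,53.1,14],-0.4]
  ]
}}

```text
time_s: 9.2
tool_pos: [0.3673, 0.0055, 0.1284]
ee_rot: [[-0.374, 0.927, -0.001], [0.927, 0.374, 0.0], [0.001, -0.001, -1.0]]
wrist_force: [-0.2, -0.3, -0.4]
finger_gap: -0.0002
gripper_force: 0.0
```

Call:
{"op": "apply_moves", "data": {
  "deltas": [
    [0,[-1.5,3,0],-0.02],
    [0,[-2.8,6.1,0],-0.04],
    [0,[-5.4,12.3,0],-0.08],
    [0,[-7.7,18.6,0],-0.12],
    [0,[-9.8,25,0],-0.16],
    [0,[-11.6,31.5,0],-0.2],
    [0,[-13.2,38.1,0],-0.24],
    [0,[-14.5,44.7,0],-0.28],
    [0,[-15.5,51.3,0],-0.32],
    [0,[-16.3,58,0],-0.36],
    [0,[-16.8,64.7,0],-0.4],
    [0,[-17,71.5,0],-0.44],
    [0,[-17,74.8,0],-0.46],
    [0,[-17,78.2,0],-0.48],
    [0,[-17,78.2,0],-0.48]
  ]
}}

```text
time_s: 10.45
tool_pos: [0.3511, 0.0832, 0.1285]
ee_rot: [[0.094, 0.996, -0.001], [0.996, -0.094, -0.0], [-0.0, -0.001, -1.0]]
wrist_force: [-0.7, -0.1, 0.3]
finger_gap: -0.0001
gripper_force: 0.0
```

```bash
cat > j.py <<'E'
from h import *
im,d=r.camera("top");cv2.imwrite("pics/t3.png",im);o=r.get_obs();print(o["wrist_force"].round(2),o["joints"].round(1))
E
python3 j.py
```

```text
[-0.97 -0.02 -0.38] [ 13.3   1.4 -31.3  57.3   0.  108.6]
```

View pics/t3.png

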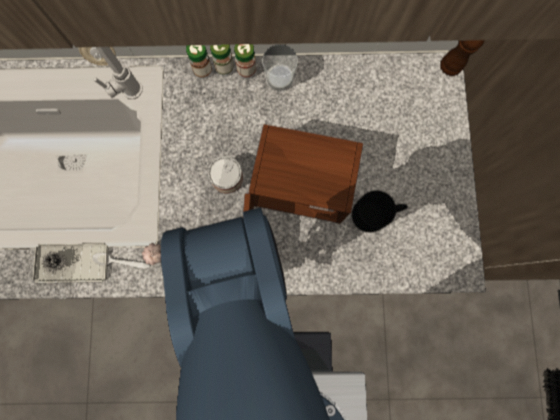

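The door's edge now shows at (250,203), pointing towards the robot, and the mug, tin and garlic have not moved. Next I back off the inner face, lift clear and check.

Call:
{"op": "apply_moves", "data": {
  "deltas": [
    [0,[0,-8,0],0],
    [0,[0,-16,0],0],
    [0,[0,-25,0],0],
    [0,[0,-25,20],0],
    [0,[0,-25,45],0],
    [0,[0,-25,75],0],
    [0,[0,-25,105],0],
    [0,[0,-55,130],0],
    [0,[0,-90,130],0],
    [0,[0,-125,130],0],
    [0,[0,-160,130],0],
    [0,[0,-195,130],0],
    [0,[0,-230,130],0],
    [0,[0,-260,130],0],
    [0,[0,-285,130],0],
    [0,[0,-300,130],0],
    [0,[0,-300,130],0]
  ]
}}

```text
time_s: 11.92
tool_pos: [0.3506, -0.2203, 0.2585]
ee_rot: [[0.098, 0.995, -0.0], [0.995, -0.098, -0.001], [-0.001, -0.0, -1.0]]
wrist_force: [0.5, 0.2, 0.4]
finger_gap: 0.0001
gripper_force: 0.0
```

```bash
sed -i 's/t3/t4/' j.py; python3 j.py
```

```text
[ 1.14  0.02 -0.01] [-32.    2.2 -10.6  77.3  -0.   63.6]
```

View pics/t4.png

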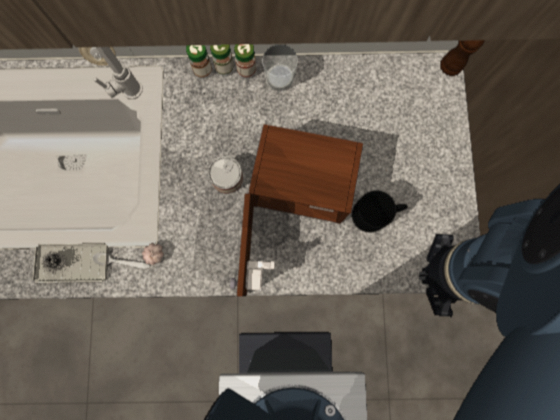

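The door stands open about 80–85°, running from (250,200) to (241,293). The mug, tin and garlic are where they were, and the arm is clear.

```bash
python3 -c "
from workcell import r
print(r.hand_in())"
```

```text
the job is handed in; nothing more can be done
None
```

I pressed the hook down until it cleared its catch and swung the door open to about 80–85 degrees. The readings between moves peaked at about 9.4 N. The mug, tin and garlic are where they were, the arm is clear of everything, and the job was handed in at about 12 s.

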